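Shift the bench gearbox into neutral and lock its selector

TASK

The small gearbox on the bench has been left in gear: slide the lock catch back clear of the selector knob's rim, pull the sprung knob up, turn it clockwise to the middle (neutral) position and feel for the neutral notch until the knob drops fully home in it, then slide the catch fully shut over the rim again. Never force the knob or the catch, for the small detent peg hidden under the knob breaks if it is driven hard against its plate. Leave the other things on the bench where they are.

Things in the scene. Friction and masses are not known exactly. Their poses are not given: they have to be found in the camera images.
- gearbox: Heavy grey cast gearbox, aluminium cover 174 x 144 mm, its top 100 mm above the bench; it stays put. Origin: centre of its underside; x runs from the lock catch (front) to the selector knob (rear), z up. Selector axis: upright, 30 mm along +x. A steel shaft sticks out at +y. A brass breather, 21 mm high, stands on the cover 38 mm along +x and 40 mm along -y from the selector axis.
- knob: Black selector knob. Origin: on its axis, underside of its round skirt (113.5 mm above the bench when home); z up, x along the bar grip to the pointer. Skirt 76 mm across, 6 mm thick, with a low 48 mm hub to 8.5 mm above the origin; bar grip 60 mm long (x), 14 mm thick (y), 6 to 38 mm above the origin: pinch its 14 mm.
- knob_top (a point): Centre of the top of the knob's bar grip, on the axis, 151.5 mm above the bench when the knob is home; it rises with the knob.
- pointer (a point): Pointer end of the bar grip's top, 30 mm from the axis. Out of sight under the skirt, on this side, 26 mm from the axis, is a flat-ended steel peg, 6 mm wide, which drops into the neutral notch of a fixed steel detent plate. Peg and plate bear on each other with little friction (0.25); more than 25 N between them breaks the peg.
- lift (a joint): How far the knob is pulled up, m: 0 fully home, 0.014 upper stop. A spring pushes it down: about 8 N at 0, 11 N at 0.008, 13 N at the stop. With the peg riding on the plate it reads 0.0075 to 0.008; above 0.0085 it turns freely. Let go over a notch it falls home by itself; elsewhere it stays perched on the plate.
- turn (a joint): Angle of the knob's x axis from the gearbox's, rad, counterclockwise from above; stops at +-1.09. It starts in gear near +1.06, with the peg in a wide gap past the plate's end. Home in neutral, it has only about 0.03 rad of play to either side; turning farther, or turning out of gear without pulling up, loads the peg.
- neutral_mark (a point): Long cast mark on the cover behind the knob, 47 mm from its axis at turn = 0: neutral, roughly. The plate is clamped by hand, so the notch's middle lies anywhere at turn -0.28 to +0.28 and must be felt for. The notch is 7.6 mm wide: the knob drops only within about 0.03 rad of its middle. On both sides of it the plate carries the peg as far as 0.65 rad from the notch's middle.
- catch (a joint): How far the flat steel lock catch is slid back, m, along the gearbox's -x, away from the knob: 0 shut, its nose 7 mm over the knob's skirt and 1 mm above it; 0.016 fully back. Clear of the skirt above 0.008. It takes 2 N to slide and stays where left. It cannot be shut unless the knob is down to within 1 mm.
- catch_tab (a point): Centre of the top of the catch's upright tab: 14 mm wide along the gearbox's y (pinch it so), 11 mm along x, 27 mm high, top 151.5 mm above the bench; the guide rails beside it reach 126 mm. 68 mm in front of the selector axis when shut; it moves with the catch.
- spanner_10: Loose combination spanner, 147 mm, lying beside the gearbox; not part of the job.
- screw_jar2: Loose glass jar of screws with a green lid, 60 mm across, 74 mm high, behind the gearbox; not part of the job.
- side_cutter: Loose side cutter with blue grips, 153 mm, right of the grinder; not part of the job.
- bench_grinder: Bench grinder, fixed, about 226 mm (x) x 350 mm (y) and 242 mm high; origin: centre of its underside. It stands right of the gearbox: go round in front of it or over it. Wall cabinets hang over the back of the bench from 0.64 m up: keep wrist and elbow clear of them.

How it is judged:
By the outcome, as a careful person would: the job done as asked, in the order asked, and still so for the second after the job is handed in, with the robot touching nothing.
It also fails if it takes over 72 s, if anything falls off the work surface, if the arm or the gripper's body presses on something with over 40 N, if the wrist force passes 120 N, or if a joint passes its speed limit or range.

ROBOT

A 6-joint arm with a two-finger parallel gripper is mounted at the origin on a cart in front of the work surface, level with it; the furniture and walls round the work are solid. World frame = base frame: x ahead of the robot, y to its left, z up, the work surface at z = 0. Lengths are in m, angles in rad, forces in N, time in s.
With the tool pointing down it reaches from about 0.375 to 0.9 m from the base axis. Payload 3.1 kg.
Tool frame: the origin (TCP) lies between the finger pads; the fingertips stand 17 mm ahead of it and the grasp point (between the pads) lies 2 mm behind it; z points along the fingers, y is the line along which they close (so a half turn about z gives the same grasp; the last joint's range is limited). The gripper opens to 85 mm and grips with 20 to 120 N. Pads are 22 mm wide; open, the fingers measure 114 mm over their backs; the gripper's body (76 mm by 85 mm) begins 54 mm behind the grasp point. The pads swing forward as they close: fully open they stand 13 mm farther back than shut.
Start: joints at [-1.444, 0.527, 1.433, -0, 1.181, -0.178], TCP at [0.188, -0.596, 0.248] pointing down, gripper open.
Joint ranges: [-3.08, 3.08], [-0.75, 2.2], [0.22, 2.44], [-1.43, 4.57], [0, 2.65], [-2.85, 2.85]. Speed limits (rad/s): [2.79, 2.79, 3.14, 3.14, 3.14, 3.14].

INTERFACE

Orientations are given as a unit quaternion [x, y, z, w].
In Python, from station import sense, vision, order gives the robot as it stands.
- The arm moves only by the shell command python3 -m crank 'ROWS' [OPENING] [FORCE]. ROWS is JSON, a list of rows, each an object with "dp": the shift along the world's x, y, z in units of 30 mm (1.0 is 30 mm), a list of three; "angular": the turn, a rotation vector about the world's x, y, z in degrees, a list of three. In form: [{"dp": [dx, dy, dz], "angular": [ax, ay, az]}, ...]. A call has 1 to 20 rows; each row shifts and turns the commanded pose from where the row before left it; what a row does not reach is not made up. A row lasts 1/10 s, in which the tool goes at most 50 mm and 8.59 degrees, less where a joint would pass 70% of its speed; a pose out of reach is approached as far as the arm can. A call is refused whole if a number of a shift passes 1 or a number of a turn 8.59, either way. A call with a gripper value outside its range is refused whole. OPENING is the closure, from 0 (fully open) to 1 (shut), set as the call begins (- or left out, the last holds). The fingers move at their own pace and stop on an object; FORCE is the grip in N (left out, the last holds). Time passes only in rows, so rows that do not move let the fingers close. It gives the time, the measured TCP pose, the force, the opening and the grip force at its end, in the units of the state.
- sense(): the state, without advancing time (a new reading comes with each control period).
- vision.snapshot(name): name is "side" or "top"; returns a dict with "image" (480x640x3 uint8, blue, green, red), "range_z" (480x640 float32, m along the optical axis (not along the pixel's ray), 0 where there is no reading), "mtx" (3x3 intrinsics, pixels), "pose" (4x4, takes a point from camera to world coordinates). Camera axes: x right, y down, z forward; pixel columns grow to the right and rows downward; lengths in m; the calibration is good to about 2 mm. A picture is of the moment at which its call begins.
- order.sign_off(): hands the job in; it is judged then, once.
The state is a dict: "t": time; "q": joint angles; "qd": joint speeds; "tau": joint torques, N m; "tcp_pos": TCP position; "tool_rot": TCP orientation; "force": force on the tool from outside, world axes, zero at the start; "ft_torque": the same for the moment, N m; "finger_gap": opening from 0.0 (shut) to 1.0 (fully open); "gripper_force": force on a finger pad.
Only numpy, scipy, OpenCV 4.12 (cv2) and the standard library are available. Lean on these libraries where they do the work, as an engineer would, in place of code of your own. Each camera call takes 0.05 s, during which the arm holds its last target. There are 200 camera calls.

## Working session

There is one attempt and no reset: what is moved stays moved. The work goes in short steps, Python scripts to look and compute and a shell command to move; the robot and the scene stay as the last step left them, time stands still between calls to the robot, and variables do not carry over. Pictures are saved under pics/ and viewed, at most 10 in all, crops included, and the job is handed in when it is done.

```bash
ls; mkdir -p pics; python3 - <<'E'
from station import sense, vision
import cv2,numpy as np
s=sense();print({k:np.round(v,3).tolist() for k,v in s.items()})
for n in("top","side"):
    d=vision.snapshot(n);cv2.imwrite(f"pics/{n}0.png",d["image"]);np.savez(f"/tmp/{n}0.npz",**d);print(n,d["mtx"],np.round(d["pose"],3))
E
```

```text
pics
{'t': 0.0, 'q': [-1.445, 0.529, 1.434, 0.0, 1.181, -0.179], 'qd': [-0.0, 0.0, -0.001, 0.0, 0.001, 0.0], 'tau': [0.0, -44.235, -17.803, -0.0, 0.008, -0.0], 'tcp_pos': [0.187, -0.595, 0.247], 'tool_rot': [0.988, 0.152, 0.0, -0.001], 'force': [0.276, -0.483, 0.004], 'ft_torque': [0.013, 0.015, 0.007], 'gripper_force': 0.0, 'finger_gap': 0.999}
top [[443.44290416   0.         315.5815191 ]
 [  0.         443.44290416 241.9655406 ]
 [  0.           0.           1.        ]] [[-0.023 -0.99   0.137  0.398]
 [-1.     0.02  -0.024  0.018]
 [ 0.021 -0.138 -0.99   1.086]
 [ 0.     0.     0.     1.   ]]
side [[535.63180669   0.         316.55630958]
 [  0.         535.63180669 242.67439414]
 [  0.           0.           1.        ]] [[-0.941 -0.107  0.322  0.13 ]
 [-0.339  0.305 -0.89   1.197]
 [-0.003 -0.946 -0.323  0.565]
 [ 0.     0.     0.     1.   ]]
```

View pics/top0.png

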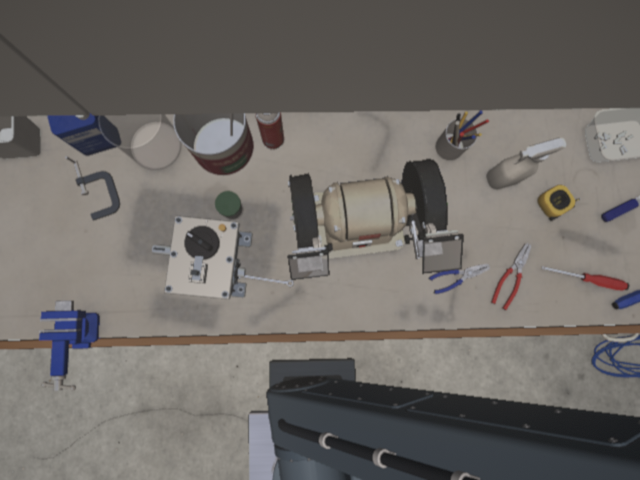

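View pics/side0.png

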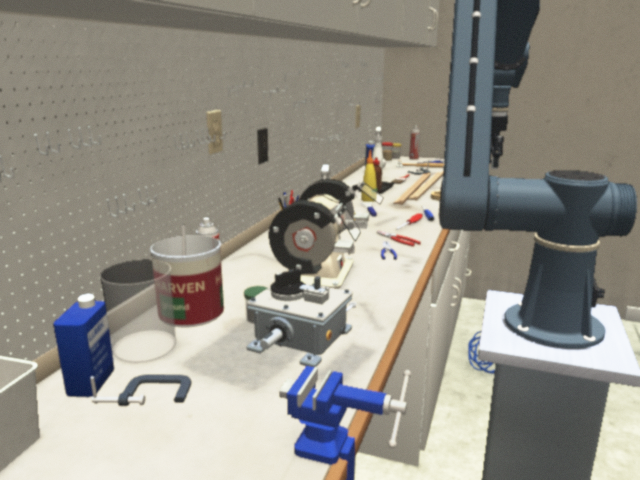

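```bash
cat > h.py <<'E'
import numpy as np,cv2
def w(d,u,v,z=None):
    "world point of pixel; with z: intersect ray with plane, else depth"
    K=d["mtx"];P=d["pose"];r=np.array([(u-K[0,2])/K[0,0],(v-K[1,2])/K[1,1],1.])
    if z is None:
        return P[:3,:3]@(r*d["range_z"][int(v),int(u)])+P[:3,3]
    R=P[:3,:3]@r;return P[:3,3]+R*(z-P[2,3])/R[2]
def px(d,p):
    P=d["pose"];c=P[:3,:3].T@(np.array(p)-P[:3,3]);q=d["mtx"]@c;return q[:2]/q[2]
E
python3 - <<'E'
from h import *
t=np.load("/tmp/top0.npz");i=t["image"]
cv2.imwrite("pics/c1.png",cv2.resize(i[205:305,150:255],None,fx=6,fy=6,interpolation=cv2.INTER_CUBIC)[:600])
P=t["pose"];Z=t["range_z"];v,u=np.mgrid[:480,:640];K=t["mtx"]
X=np.stack([(u-K[0,2])/K[0,0]*Z,(v-K[1,2])/K[1,1]*Z,Z],-1)@P[:3,:3].T+P[:3,3]
np.save("/tmp/X.npy",X)
m=(Z>0)&(v>150)&(v<300)
for n,a in(("grinder",m&(u>270)&(u<480)&(X[...,2]>.06)),("gearbox",m&(u>150)&(u<245)&(X[...,2]>.094)&(X[...,2]<.108))):
    print(n,X[a].min(0),X[a].max(0),X[a].mean(0))
    r=cv2.minAreaRect(X[a][:,:2].astype(np.float32));print(r)
E
```

```text
grinder [ 0.44958022 -0.36853983  0.06011307] [0.75623852 0.0535258  0.24449289] [ 0.56912053 -0.12549914  0.20243543]
((0.6030865907669067, -0.15787985920906067), (0.299140989780426, 0.4271787703037262), 1.1184507608413696)
gearbox [0.41483689 0.1611835  0.09409218] [0.75495016 0.36632066 0.10799017] [0.50858159 0.24769923 0.09990135]
((0.5848360061645508, 0.267557293176651), (0.2049226462841034, 0.33637070655822754), 88.65743255615234)
```

View pics/c1.png

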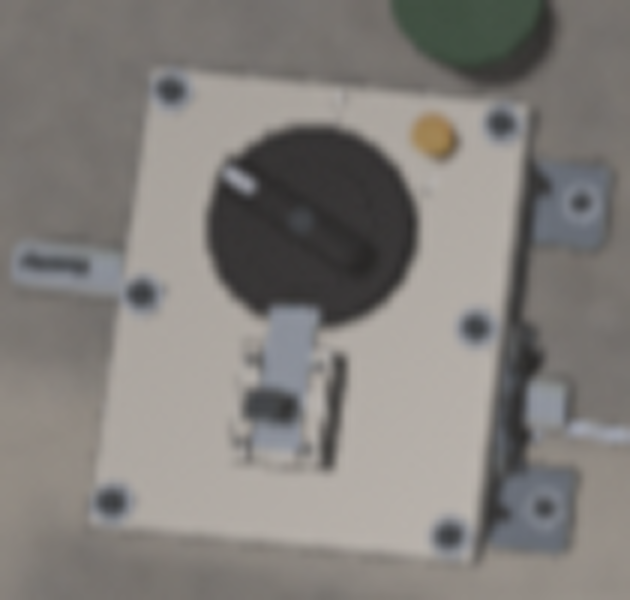

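```bash
python3 - <<'E'
from h import *
t=np.load("/tmp/top0.npz")
f=lambda c,z:w(t,150+(c[0]+.5)/6-.5,205+(c[1]+.5)/6-.5,z)
A,B,C,D=[f(c,.1) for c in((153,70),(528,103),(475,558),(92,522))]
print(A,B,C,D,"ctr",(A+B+C+D)/4)
x=(A+B-C-D);print("len",np.linalg.norm(x[:2])/2,"ang",np.arctan2(x[1],x[0]))
y=A+D-B-C;print(np.linalg.norm(y[:2])/2,np.arctan2(-y[0],y[1]))
k=f((302,220),.1515);tb=f((272,405),.1515);p=f((238,180),.1515)
print("knob",k,"tab",tb,"ptr",p);d=k-tb;print(np.linalg.norm(d),np.arctan2(d[1],d[0]));d=p-k;print(np.linalg.norm(d),np.arctan2(d[1],d[0]))
a=np.arctan2(x[1],x[0]);a=(a+np.arctan2(-y[0],y[1]))/2;c=(A+B+C+D)/4
print("from box: axis",c[:2]+.03*np.array([np.cos(a),np.sin(a)]))
X=np.load("/tmp/X.npy")
# grinder front heights
m=(X[...,1]<.06)&(X[...,1]>-.4)&(X[...,2]>.05)&(X[...,0]>.3)&(X[...,0]<.5);print("grinder front minx",X[m].min(0),X[m].max(0))
E
```

```text
[0.59997104 0.30874013 0.1       ] [0.58466861 0.16871344 0.1       ] [0.4156462  0.18793302 0.1       ] [0.43195285 0.32755179 0.1       ] ctr [0.50805967 0.2482346  0.1       ]
len 0.169589760558353 ang -0.11236346757837061
0.14071311290570437 -0.11255498080873047
knob [0.53453621 0.24026144 0.1515    ] tab [0.46944443 0.24988043 0.1515    ] ptr [0.54927847 0.26293092 0.1515    ]
0.06579867196080004 -0.14671402091957317
0.027041445858019295 0.9942010957534833
from box: axis [0.53787017 0.24486793]
grinder front minx [ 0.39839038 -0.30030363  0.11023959] [0.49997022 0.0535258  1.08604425]
```

```bash
python3 -m crank '[{"dp":[0.4,0.8,0.35],"angular":[0,0,-1.2]},{"dp":[0.4,0.8,0.35],"angular":[0,0,-1.2]},{"dp":[0.4,0.8,0.35],"angular":[0,0,-1.2]},{"dp":[0.4,0.8,0.35],"angular":[0,0,-1.2]},{"dp":[0.4,0.8,0.35],"angular":[0,0,-1.2]},{"dp":[0.4,0.8,0.35],"angular":[0,0,-1.2]},{"dp":[0.4,0.8,0.35],"angular":[0,0,-1.2]},{"dp":[0.4,0.8,0.35],"angular":[0,0,-1.2]},{"dp":[0.35,0.9,0],"angular":[0,0,-1.2]},{"dp":[0.35,0.9,0],"angular":[0,0,-1.2]},{"dp":[0.35,0.9,0],"angular":[0,0,-1.2]},{"dp":[0.35,0.9,0],"angular":[0,0,-1.2]},{"dp":[0.35,0.9,0],"angular":[0,0,-1.2]},{"dp":[0.35,0.9,0],"angular":[0,0,-1.2]},{"dp":[0.35,0.9,0],"angular":[0,0,-1.2]},{"dp":[0.35,0.9,0],"angular":[0,0,-1.2]},{"dp":[0.35,0.9,0],"angular":[0,0,-1.2]},{"dp":[0.35,0.9,0],"angular":[0,0,-1.2]},{"dp":[0.35,0.9,0],"angular":[0,0,-1.2]},{"dp":[0.35,0.9,0],"angular":[0,0,-1.2]}]' 0 20
```

```text
t: 2.1
tcp_pos: [0.4096, -0.0789, 0.3321]
tool_rot: [0.998, -0.058, -0.0, -0.0]
force: [0.6, -0.6, -0.3]
finger_gap: 1.002
gripper_force: 0.0
```

```bash
python3 -m crank '[{"dp":[0.16,0.91,0],"angular":[0,0,0]},{"dp":[0.16,0.91,0],"angular":[0,0,0]},{"dp":[0.16,0.91,0],"angular":[0,0,0]},{"dp":[0.16,0.91,0],"angular":[0,0,0]},{"dp":[0.16,0.91,0],"angular":[0,0,0]},{"dp":[0.16,0.91,0],"angular":[0,0,0]},{"dp":[0.16,0.91,-0.5],"angular":[0,0,0]},{"dp":[0.16,0.91,-0.7],"angular":[0,0,0]},{"dp":[0.16,0.91,-0.7],"angular":[0,0,0]},{"dp":[0.16,0.91,-0.7],"angular":[0,0,0]},{"dp":[0.16,0.91,-0.7],"angular":[0,0,0]},{"dp":[0.16,0.91,-0.7],"angular":[0,0,0]},{"dp":[0,0,0],"angular":[0,0,0]}]' 0.5 20
python3 - <<'E'
from station import vision
from h import *
for n in("top","side"):
    d=vision.snapshot(n);np.savez(f"/tmp/{n}1.npz",**d)
    u,v=px(d,[.5,.248,.15]).astype(int);h,k=(60,70) if n=="top" else (75,90)
    i=d["image"][max(0,v-h):v+h,max(0,u-k):u+k];print(n,u-k,v-h)
    cv2.imwrite(f"pics/{n}1.png",cv2.resize(i,None,fx=4,fy=4,interpolation=cv2.INTER_CUBIC))
E
```

```text
t: 3.4
tcp_pos: [0.4657, 0.2494, 0.2093]
tool_rot: [0.998, -0.055, -0.003, 0.001]
force: [-0.9, -0.7, -0.4]
finger_gap: 0.503
gripper_force: 0.0
top 126 197
side 214 198
```

View pics/side1.png

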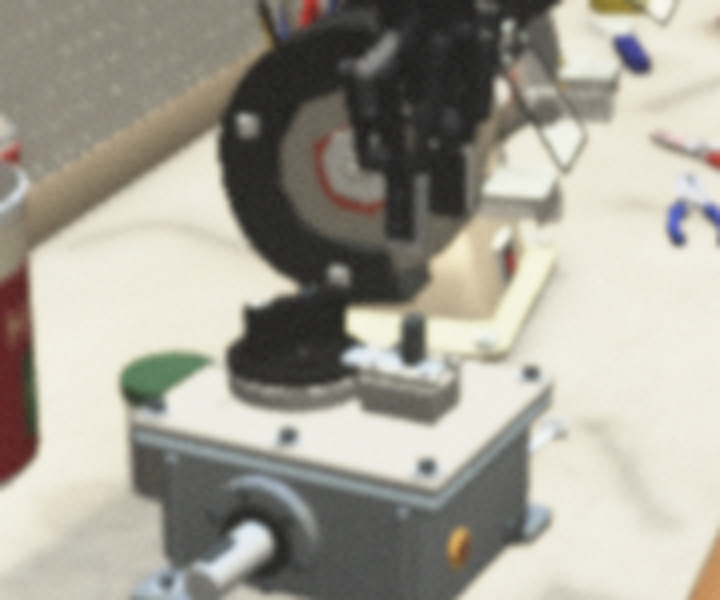

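```bash
python3 - <<'E'
from h import *
t=np.load("/tmp/side1.npz")
f=lambda c,z:w(t,214+(c[0]+.5)/4-.5,198+(c[1]+.5)/4-.5,z)
print("tab",f((412,318),.1515),"tips mid",[f((420,226),z) for z in(.192,.197)])
print("ptr end",f((258,303),.1515),"far end",f((330,290),.1515))
t=np.load("/tmp/top1.npz");print(px(t,[.4657,.2494,.2]))
E
```

```text
tab [0.46947677 0.25903758 0.1515    ] tips mid [array([0.4736394 , 0.23516803, 0.192     ]), array([0.46903413, 0.24805854, 0.197     ])]
ptr end [0.55061148 0.26641614 0.1515    ] far end [0.52252394 0.23753596 0.1515    ]
[189.06830864 272.23948722]
```

View pics/top1.png

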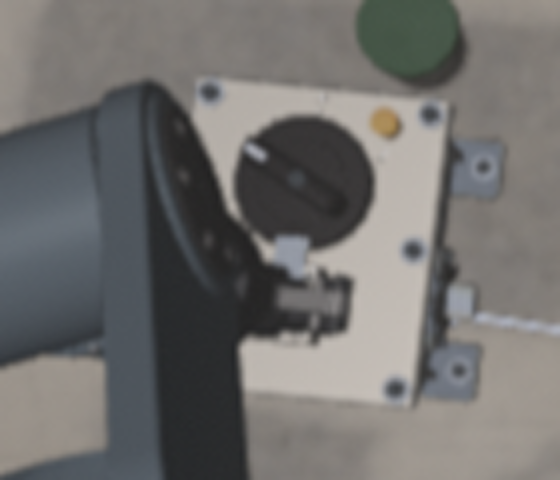

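```bash
python3 -m crank '[{"dp":[0.12,0,-0.5],"angular":[0,0,0]},{"dp":[0,0,-0.5],"angular":[0,0,0]},{"dp":[0,0,-0.5],"angular":[0,0,0]},{"dp":[0,0,-0.3],"angular":[0,0,0]},{"dp":[0,0,-0.25],"angular":[0,0,0]},{"dp":[0,0,0],"angular":[0,0,0]},{"dp":[0,0,0],"angular":[0,0,0]}]' 0.5 20
```

```text
t: 4.2
tcp_pos: [0.4711, 0.2473, 0.1513]
tool_rot: [0.998, -0.057, 0.0, -0.0]
force: [-0.1, 1.0, -0.6]
finger_gap: 0.499
gripper_force: 0.0
```

```bash
python3 -m crank '[{"dp":[0,0,0],"angular":[0,0,0]},{"dp":[0,0,0],"angular":[0,0,0]},{"dp":[0,0,0],"angular":[0,0,0]},{"dp":[0,0,0],"angular":[0,0,0]},{"dp":[0,0,0],"angular":[0,0,0]},{"dp":[0,0,0],"angular":[0,0,0]},{"dp":[0,0,0],"angular":[0,0,0]},{"dp":[0,0,0],"angular":[0,0,0]}]' 1 20
```

```text
t: 5.0
tcp_pos: [0.472, 0.2531, 0.1522]
tool_rot: [0.998, -0.059, 0.002, -0.006]
force: [-1.1, 17.6, 0.5]
finger_gap: 0.159
gripper_force: 24.2
```

```bash
python3 -m crank '[{"dp":[0,0.1,0],"angular":[0,0,0]},{"dp":[0,0.1,0],"angular":[0,0,0]},{"dp":[0,0,0],"angular":[0,0,0]},{"dp":[0,0,0],"angular":[0,0,0]}]' 1 20; python3 -c "
from station import sense;import numpy as np;s=sense();print(np.round(s['ft_torque'],2),np.round(s['tool_rot'],4))"
```

```text
t: 5.4
tcp_pos: [0.472, 0.2539, 0.152]
tool_rot: [0.998, -0.057, 0.002, -0.001]
force: [0.5, 1.1, 5.8]
finger_gap: 0.157
gripper_force: 24.9
[ 0.12 -0.05 -0.11] [ 9.984e-01 -5.720e-02  1.600e-03 -7.000e-04]
```

```bash
python3 -m crank '[{"dp":[-0.07,0.008,0],"angular":[0,0,0]},{"dp":[-0.07,0.008,0],"angular":[0,0,0]},{"dp":[-0.07,0.008,0],"angular":[0,0,0]},{"dp":[-0.07,0.008,0],"angular":[0,0,0]},{"dp":[-0.07,0.008,0],"angular":[0,0,0]},{"dp":[-0.07,0.008,0],"angular":[0,0,0]},{"dp":[0,0,0],"angular":[0,0,0]},{"dp":[0,0,0],"angular":[0,0,0]}]' 1 20
```

```text
t: 6.2
tcp_pos: [0.4596, 0.2554, 0.152]
tool_rot: [0.998, -0.057, 0.002, -0.001]
force: [2.4, 1.9, 7.0]
finger_gap: 0.152
gripper_force: 25.0
```

```bash
python3 -m crank '[{"dp":[0,0,0],"angular":[0,0,0]},{"dp":[0,0,0],"angular":[0,0,0]},{"dp":[0,0,0],"angular":[0,0,0]},{"dp":[0,0,0.5],"angular":[0,0,0]},{"dp":[0,0,0.5],"angular":[0,0,0]},{"dp":[0,0,0.5],"angular":[0,0,0]},{"dp":[0,0,0.5],"angular":[0,0,0]},{"dp":[0.26,-0.033,0],"angular":[0,0,6.07]},{"dp":[0.26,-0.033,0],"angular":[0,0,6.07]},{"dp":[0.26,-0.033,0],"angular":[0,0,6.07]},{"dp":[0.26,-0.033,0],"angular":[0,0,6.07]},{"dp":[0.26,-0.033,0],"angular":[0,0,6.07]},{"dp":[0.26,-0.033,0],"angular":[0,0,6.07]},{"dp":[0.26,-0.033,0],"angular":[0,0,6.07]},{"dp":[0.26,-0.033,0],"angular":[0,0,6.07]},{"dp":[0.26,-0.033,0],"angular":[0,0,6.07]},{"dp":[0.26,-0.033,0],"angular":[0,0,6.07]},{"dp":[0,0,0],"angular":[0,0,0]},{"dp":[0,0,0],"angular":[0,0,0]}]' 0.5 20
python3 - <<'E'
from station import vision
from h import *
d=vision.snapshot("side");np.savez("/tmp/side2.npz",**d)
i=d["image"][198:348,214:394]
e=vision.snapshot("top");np.savez("/tmp/top2.npz",**e);j=e["image"][192:317,140:250]
i=cv2.resize(i,(480,400),interpolation=2);j=cv2.resize(j,(320,364),interpolation=2)
c=np.zeros((400,800,3),np.uint8);c[:,:480]=i;c[:364,480:]=j;cv2.imwrite("pics/m2.png",c)
E
```

```text
t: 8.1
tcp_pos: [0.5355, 0.2448, 0.2102]
tool_rot: [0.891, 0.454, -0.001, -0.0]
force: [-0.4, 0.4, -1.2]
finger_gap: 0.504
gripper_force: 0.0
```

View pics/m2.png

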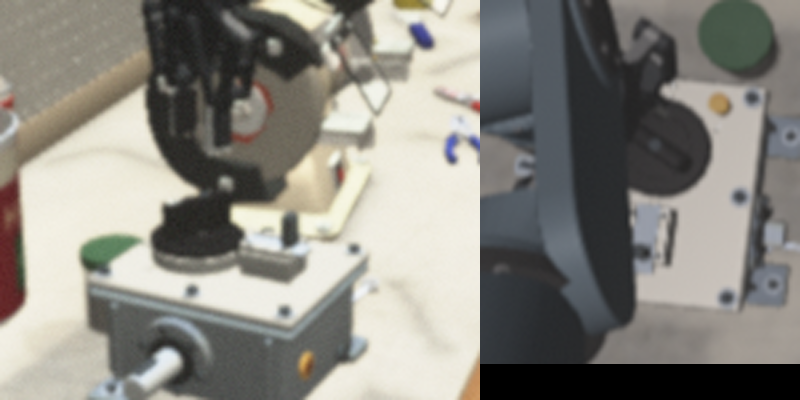

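```bash
python3 -m crank '[{"dp":[0.05,0,-0.5],"angular":[0,0,0]},{"dp":[0,0,-0.5],"angular":[0,0,0]},{"dp":[0,0,-0.5],"angular":[0,0,0]},{"dp":[0,0,-0.3],"angular":[0,0,0]},{"dp":[0,0,-0.25],"angular":[0,0,0]},{"dp":[0,0,0],"angular":[0,0,0]},{"dp":[0,0,0],"angular":[0,0,0]}]' 0.5 20
```

```text
t: 8.9
tcp_pos: [0.5379, 0.2451, 0.1496]
tool_rot: [0.89, 0.455, 0.0, 0.0]
force: [0.4, -0.1, 0.0]
finger_gap: 0.504
gripper_force: 0.0
```

```bash
python3 -m crank '[{"dp":[0,0,0],"angular":[0,0,0]},{"dp":[0,0,0],"angular":[0,0,0]},{"dp":[0,0,0],"angular":[0,0,0]},{"dp":[0,0,0],"angular":[0,0,0]},{"dp":[0,0,0],"angular":[0,0,0]},{"dp":[0,0,0],"angular":[0,0,0]},{"dp":[0,0,0],"angular":[0,0,0]}]' 1 20; python3 -c "
from station import sense;import numpy as np;s=sense();print(np.round(s['ft_torque'],2),np.round(s['tool_rot'],4))"
```

```text
t: 9.6
tcp_pos: [0.5385, 0.2449, 0.1501]
tool_rot: [0.89, 0.455, 0.001, 0.001]
force: [1.6, -2.6, 4.7]
finger_gap: 0.158
gripper_force: 24.3
[-0.42 -0.16  0.02] [8.903e-01 4.553e-01 9.000e-04 5.000e-04]
```

```bash
python3 -m crank '[{"dp":[0,0,0],"angular":[0,0,0]},{"dp":[0,0,0],"angular":[0,0,0]},{"dp":[0,0,0.07],"angular":[0,0,0]},{"dp":[0,0,0.07],"angular":[0,0,0]},{"dp":[0,0,0.07],"angular":[0,0,0]},{"dp":[0,0,0.07],"angular":[0,0,0]},{"dp":[0,0,0.07],"angular":[0,0,0]},{"dp":[0,0,0],"angular":[0,0,0]},{"dp":[0,0,0],"angular":[0,0,0]}]' 1 45; python3 -c "
from station import sense;import numpy as np;s=sense();print(np.round(s['ft_torque'],2),np.round(s['tool_rot'],4))"
```

```text
t: 10.5
tcp_pos: [0.5384, 0.2448, 0.1579]
tool_rot: [0.89, 0.455, 0.0, 0.0]
force: [7.0, -0.5, -10.2]
finger_gap: 0.151
gripper_force: 46.9
[-0.17 -1.03  0.06] [8.904e-01 4.552e-01 2.000e-04 2.000e-04]
```

```bash
python3 -m crank '[{"dp":[0.03,0,0.06],"angular":[0,0,0]},{"dp":[0.03,0,0.06],"angular":[0,0,0]},{"dp":[0,0,0],"angular":[0,0,0]},{"dp":[0,0,0],"angular":[0,0,0]}]' 1 45; python3 -c "
from station import sense;import numpy as np;s=sense();print(np.round(s['ft_torque'],2),np.round(s['tool_rot'],4))"
```

```text
t: 10.9
tcp_pos: [0.5386, 0.2448, 0.1621]
tool_rot: [0.89, 0.455, -0.001, -0.0]
force: [3.9, -0.2, -12.0]
finger_gap: 0.153
gripper_force: 46.6
[-0.1  -0.65  0.03] [ 8.904e-01  4.552e-01 -1.400e-03 -4.000e-04]
```

```bash
python3 -m crank '[{"dp":[0,0,-0.02],"angular":[0,0,-4.2]},{"dp":[0,0,0],"angular":[0,0,-4.2]},{"dp":[0,0,0],"angular":[0,0,-4.2]},{"dp":[0,0,0],"angular":[0,0,-4.2]},{"dp":[0,0,0],"angular":[0,0,-4.2]},{"dp":[0,0,0],"angular":[0,0,0]},{"dp":[0,0,0],"angular":[0,0,0]}]' 1 45; python3 -c "
from station import sense;import numpy as np;s=sense();print(np.round(s['ft_torque'],2),np.round(s['tool_rot'],4))"
```

```text
t: 11.6
tcp_pos: [0.5383, 0.2451, 0.1623]
tool_rot: [0.958, 0.286, -0.001, -0.0]
force: [1.0, 0.4, -12.1]
finger_gap: 0.159
gripper_force: 46.6
[ 0.13 -0.28 -0.09] [ 9.582e-01  2.860e-01 -1.200e-03 -4.000e-04]
```

```bash
python3 -m crank '[{"dp":[0,0,0],"angular":[0,0,-4.2]},{"dp":[0,0,0],"angular":[0,0,-4.2]},{"dp":[0,0,0],"angular":[0,0,-4.2]},{"dp":[0,0,0],"angular":[0,0,-4.2]},{"dp":[0,0,0],"angular":[0,0,-4.2]},{"dp":[0,0,0],"angular":[0,0,0]},{"dp":[0,0,-0.05],"angular":[0,0,0]},{"dp":[0,0,-0.05],"angular":[0,0,0]},{"dp":[0,0,0],"angular":[0,0,0]},{"dp":[0,0,0],"angular":[0,0,0]}]' 1 45; cat > s.py <<'E'
from station import sense
import numpy as np
s=sense();r=s["tool_rot"];print("yaw %.4f"%(2*np.arctan2(r[1],r[0])),"turn~%.3f"%(2*np.arctan2(r[1],r[0])+.115),"z %.4f"%s["tcp_pos"][2],"F",np.round(s["force"],1),"M",np.round(s["ft_torque"],2),"t",round(s["t"],1))
E
python3 s.py
```

```text
t: 12.6
tcp_pos: [0.5384, 0.2454, 0.1595]
tool_rot: [0.994, 0.106, -0.001, -0.0]
force: [-2.2, 4.5, -11.0]
finger_gap: 0.148
gripper_force: 46.8
yaw 0.2126 turn~0.328 z 0.1595 F [ -2.2   4.5 -11. ] M [ 0.89  0.45 -0.02] t 12.6
```

```bash
python3 -m crank '[{"dp":[-0.02,0.04,-0.04],"angular":[0,0,0]},{"dp":[0,0,0],"angular":[0,0,0]},{"dp":[0,0,0],"angular":[0,0,0]}]'; python3 s.py;  python3 -m crank '[{"dp":[0,0,-0.03],"angular":[0,0,0]},{"dp":[0,0,0],"angular":[0,0,0]},{"dp":[0,0,0],"angular":[0,0,0]}]' >/dev/null; python3 s.py
```

```text
t: 12.9
tcp_pos: [0.5384, 0.2456, 0.1584]
tool_rot: [0.994, 0.106, -0.001, 0.001]
force: [-1.9, 1.1, -11.0]
finger_gap: 0.148
gripper_force: 46.9
yaw 0.2127 turn~0.328 z 0.1584 F [ -1.9   1.1 -11. ] M [ 0.14  0.38 -0.03] t 12.9
yaw 0.2125 turn~0.328 z 0.1582 F [-4.9 -1.5 -3.5] M [-0.26  0.78 -0.06] t 13.2
```

```bash
cat >> s.py <<'E'
import sys
sys.exit(not(-7.5<s["force"][2]<1 and s["tcp_pos"][2]>.1577 and np.hypot(*s["force"][:2])<10))
E
python3 -m crank '[{"dp":[0,0,0],"angular":[0,0,-1.2]},{"dp":[0,0,0],"angular":[0,0,0]}]' >/dev/null; python3 s.py && python3 -m crank '[{"dp":[0,0,0],"angular":[0,0,-1.2]},{"dp":[0,0,0],"angular":[0,0,0]}]' >/dev/null && python3 s.py && python3 -m crank '[{"dp":[0,0,0],"angular":[0,0,-1.2]},{"dp":[0,0,0],"angular":[0,0,0]}]' >/dev/null && python3 s.py
```

```text
yaw 0.1918 turn~0.307 z 0.1581 F [-5.6 -1.8 -3.6] M [-0.23  0.8   0.09] t 13.4
yaw 0.1709 turn~0.286 z 0.1581 F [-5.2 -0.9 -3.4] M [-0.2   0.8   0.09] t 13.6
yaw 0.1499 turn~0.265 z 0.1581 F [-4.6 -1.4 -3.7] M [-0.17  0.84  0.05] t 13.8
```

```bash

python3 -m crank '[{"dp":[0,0,0],"angular":[0,0,-1.2]},{"dp":[0,0,0],"angular":[0,0,0]}]' >/dev/null && python3 s.py && python3 -m crank '[{"dp":[0,0,0],"angular":[0,0,-1.2]},{"dp":[0,0,0],"angular":[0,0,0]}]' >/dev/null && python3 s.py && python3 -m crank '[{"dp":[0,0,0],"angular":[0,0,-1.2]},{"dp":[0,0,0],"angular":[0,0,0]}]' >/dev/null && python3 s.py && python3 -m crank '[{"dp":[0,0,0],"angular":[0,0,-1.2]},{"dp":[0,0,0],"angular":[0,0,0]}]' >/dev/null && python3 s.py && python3 -m crank '[{"dp":[0,0,0],"angular":[0,0,-1.2]},{"dp":[0,0,0],"angular":[0,0,0]}]' >/dev/null && python3 s.py && python3 -m crank '[{"dp":[0,0,0],"angular":[0,0,-1.2]},{"dp":[0,0,0],"angular":[0,0,0]}]' >/dev/null && python3 s.py
```

```text
yaw 0.1290 turn~0.244 z 0.1581 F [-5.7 -1.3 -4.6] M [-0.17  0.85  0.08] t 14.0
yaw 0.1081 turn~0.223 z 0.1580 F [-4.6 -0.7 -4. ] M [-0.22  0.8   0.09] t 14.2
yaw 0.0873 turn~0.202 z 0.1578 F [-4.7 -1.  -4.6] M [-0.23  0.78  0.05] t 14.4
yaw 0.0658 turn~0.181 z 0.1572 F [-4.2 -1.  -8.6] M [-0.26  0.68 -0.03] t 14.6
```

```bash
python3 -m crank '[{"dp":[0,0,0],"angular":[0,0,0]},{"dp":[0,0,0],"angular":[0,0,0]}]' >/dev/null; python3 s.py;  python3 -m crank '[{"dp":[0,0,-0.03],"angular":[0,0,0]},{"dp":[0,0,0],"angular":[0,0,0]},{"dp":[0,0,0],"angular":[0,0,0]}]' >/dev/null; python3 s.py
```

```text
yaw 0.0659 turn~0.181 z 0.1572 F [-4.5 -2.1 -9. ] M [-0.31  0.69 -0.02] t 14.8
yaw 0.0659 turn~0.181 z 0.1564 F [-4.  -2.3 -9.6] M [-0.38  0.79 -0.05] t 15.1
```

```bash
python3 -m crank '[{"dp":[0,0,0],"angular":[0,0,-0.8]},{"dp":[0,0,0],"angular":[0,0,0]}]' >/dev/null; python3 s.py;  python3 -m crank '[{"dp":[0,0,-0.04],"angular":[0,0,0]},{"dp":[0,0,-0.04],"angular":[0,0,0]},{"dp":[0,0,0],"angular":[0,0,0]},{"dp":[0,0,0],"angular":[0,0,0]}]' >/dev/null; python3 s.py
```

```text
yaw 0.0518 turn~0.167 z 0.1564 F [-4.6 -2.3 -9.8] M [-0.38  0.78 -0.05] t 15.3
yaw 0.0520 turn~0.167 z 0.1542 F [-4.4 -2.4 -9.4] M [-0.41  0.88 -0.01] t 15.7
```

```bash
python3 -m crank '[{"dp":[0,0,-0.03],"angular":[0,0,0]},{"dp":[0,0,-0.03],"angular":[0,0,0]},{"dp":[0,0,-0.03],"angular":[0,0,0]},{"dp":[0,0,0],"angular":[0,0,0]},{"dp":[0,0,0],"angular":[0,0,0]}]' >/dev/null; python3 s.py;  python3 -m crank '[{"dp":[0,0,0],"angular":[0,0,0]},{"dp":[0,0,0],"angular":[0,0,0]},{"dp":[0,0,0],"angular":[0,0,0]},{"dp":[0,0,0],"angular":[0,0,0]},{"dp":[0,0,0.4],"angular":[0,0,0]},{"dp":[0,0,0.5],"angular":[0,0,0]},{"dp":[0,0,0.5],"angular":[0,0,0]},{"dp":[0,0,0.5],"angular":[0,0,0]}]' 0.5 20; python3 - <<'E'
from station import vision
from h import *
d=vision.snapshot("side");np.savez("/tmp/side3.npz",**d)
a=np.load("/tmp/side2.npz")["image"][240:320,250:350];b=d["image"][240:320,250:350]
cv2.imwrite("pics/m3.png",cv2.resize(np.vstack([a,b])[:, :],None,fx=3.7,fy=3.7,interpolation=2))
E
```

```text
yaw 0.0519 turn~0.167 z 0.1517 F [-5.3 -2.8 -8.2] M [-0.45  0.97  0.03] t 16.2
t: 17.0
tcp_pos: [0.5394, 0.2463, 0.2104]
tool_rot: [1.0, 0.026, 0.001, -0.0]
force: [-0.2, 0.4, -0.5]
finger_gap: 0.501
gripper_force: 0.0
```

View pics/m3.png

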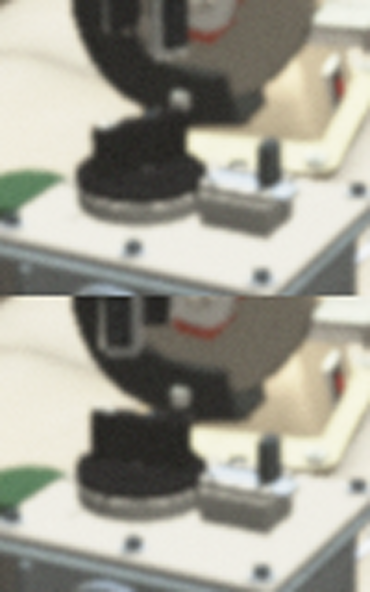

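```bash
python3 -m crank '[{"dp":[-0.333,0.038,0],"angular":[0,0,-1.2]},{"dp":[-0.333,0.038,0],"angular":[0,0,-1.2]},{"dp":[-0.333,0.038,0],"angular":[0,0,-1.2]},{"dp":[-0.333,0.038,0],"angular":[0,0,-1.2]},{"dp":[-0.333,0.038,0],"angular":[0,0,-1.2]},{"dp":[-0.333,0.038,0],"angular":[0,0,-1.2]},{"dp":[-0.333,0.038,0],"angular":[0,0,-1.2]},{"dp":[-0.333,0.038,0],"angular":[0,0,-1.2]},{"dp":[0,0,0],"angular":[0,0,0]},{"dp":[0,0,-0.5],"angular":[0,0,0]},{"dp":[0,0,-0.5],"angular":[0,0,0]},{"dp":[0,0,-0.5],"angular":[0,0,0]},{"dp":[0,0,-0.4],"angular":[0,0,0]},{"dp":[0,0,0],"angular":[0,0,0]},{"dp":[0,0,0],"angular":[0,0,0]}]' 0.5 20; python3 s.py
```

```text
t: 18.55
tcp_pos: [0.4593, 0.2553, 0.1517]
tool_rot: [0.998, -0.058, 0.0, -0.0]
force: [0.6, -0.5, 0.1]
finger_gap: 0.503
gripper_force: 0.0
yaw -0.1160 turn~-0.001 z 0.1517 F [ 0.6 -0.5  0.1] M [ 0.   -0.04 -0.01] t 18.6
```

```bash
python3 -m crank '[{"dp":[0,0,0],"angular":[0,0,0]},{"dp":[0,0,0],"angular":[0,0,0]},{"dp":[0,0,0],"angular":[0,0,0]},{"dp":[0,0,0],"angular":[0,0,0]},{"dp":[0,0,0],"angular":[0,0,0]},{"dp":[0,0,0],"angular":[0,0,0]},{"dp":[0,0,0],"angular":[0,0,0]}]' 1 20 >/dev/null; python3 s.py; python3 -m crank '[{"dp":[0.07,-0.008,0],"angular":[0,0,0]},{"dp":[0.07,-0.008,0],"angular":[0,0,0]},{"dp":[0.07,-0.008,0],"angular":[0,0,0]},{"dp":[0.07,-0.008,0],"angular":[0,0,0]},{"dp":[0.07,-0.008,0],"angular":[0,0,0]},{"dp":[0,0,0],"angular":[0,0,0]},{"dp":[0,0,0],"angular":[0,0,0]}]' 1 20; python3 s.py
```

```text
yaw -0.1159 turn~-0.001 z 0.1524 F [-0.6  0.5  5.6] M [ 0.05  0.05 -0.06] t 19.2
t: 19.95
tcp_pos: [0.4696, 0.2543, 0.1524]
tool_rot: [0.998, -0.058, 0.0, -0.0]
force: [-0.5, 0.3, 6.1]
finger_gap: 0.153
gripper_force: 23.5
yaw -0.1159 turn~-0.001 z 0.1524 F [-0.5  0.3  6.1] M [ 0.07  0.18 -0.02] t 19.9
```

```bash
python3 -m crank '[{"dp":[0.05,-0.006,0],"angular":[0,0,0]},{"dp":[0,0,0],"angular":[0,0,0]},{"dp":[0,0,0],"angular":[0,0,0]}]' 1 20 |sed -n 2p; python3 s.py;python3 -m crank '[{"dp":[0.03,-0.003,0],"angular":[0,0,0]},{"dp":[0,0,0],"angular":[0,0,0]},{"dp":[0,0,0],"angular":[0,0,0]}]' 1 20|sed -n 2p; python3 s.py;
```

```text
tcp_pos: [0.4709, 0.2541, 0.1524]
yaw -0.1159 turn~-0.001 z 0.1524 F [-1.9  0.7  6. ] M [ 0.1   0.22 -0.03] t 20.2
tcp_pos: [0.4717, 0.254, 0.1524]
yaw -0.1159 turn~-0.001 z 0.1524 F [-1.3  0.7  7.6] M [ 0.06  0.25 -0.01] t 20.6
```

```bash
python3 -m crank '[{"dp":[0.02,-0.002,0],"angular":[0,0,0]},{"dp":[0,0,0],"angular":[0,0,0]},{"dp":[0,0,0],"angular":[0,0,0]}]' 1 20 |sed -n 2p; python3 s.py;python3 -m crank '[{"dp":[0.03,-0.003,0],"angular":[0,0,0]},{"dp":[0,0,0],"angular":[0,0,0]},{"dp":[0,0,0],"angular":[0,0,0]}]' 1 20|sed -n 2p; python3 s.py;
```

```text
tcp_pos: [0.4719, 0.254, 0.1524]
yaw -0.1160 turn~-0.001 z 0.1524 F [-2.7  1.   8. ] M [ 0.12  0.35 -0.07] t 20.9
tcp_pos: [0.4719, 0.254, 0.1524]
yaw -0.1161 turn~-0.001 z 0.1524 F [-4.   0.9  8.9] M [0.22 0.6  0.02] t 21.1
```

```bash
python3 -m crank '[{"dp":[0,0,0],"angular":[0,0,0]},{"dp":[0,0,0],"angular":[0,0,0]},{"dp":[0,0,0],"angular":[0,0,0]},{"dp":[0,0,0],"angular":[0,0,0]},{"dp":[0,0,0.5],"angular":[0,0,0]},{"dp":[0,0,0.8],"angular":[0,0,0]},{"dp":[0,0,0.8],"angular":[0,0,0]},{"dp":[0,0,0.8],"angular":[0,0,0]},{"dp":[-0.5,-0.3,0.8],"angular":[0,0,0]},{"dp":[-0.5,-0.3,0.5],"angular":[0,0,0]},{"dp":[-0.5,-0.3,0],"angular":[0,0,0]},{"dp":[-0.3,-0.3,0],"angular":[0,0,0]},{"dp":[0,0,0],"angular":[0,0,0]}]' 0.5 20; python3 - <<'E'
from station import vision
from h import *
d=vision.snapshot("side");a=d["image"][230:330,240:350]
e=vision.snapshot("top");b=e["image"][200:300,145:255]
cv2.imwrite("pics/m4.png",cv2.resize(np.hstack([a,b]),None,fx=3.6,fy=3.6,interpolation=2))
E
```

```text
t: 22.45
tcp_pos: [0.4178, 0.2168, 0.2774]
tool_rot: [0.998, -0.058, -0.001, 0.0]
force: [1.2, 0.1, -1.1]
finger_gap: 0.5
gripper_force: 0.0
```

View pics/m4.png

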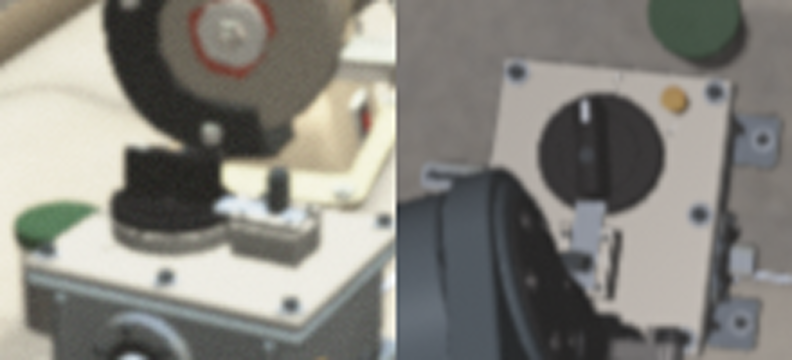

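The picture shows the knob down with its pointer just left of the mark, at (585,105). The catch nose is over the rim at (590,205), and the gripper is clear of everything.

```bash
python3 -c "
from station import order;print(order.sign_off())"
```

```text
the job is handed in; nothing more can be done
None
```

The gearbox is in neutral: I felt out the notch at turn of about +0.17 rad, the knob dropped fully home, the catch is shut against its stop over the rim, and I handed the job in at about 22.5 s of the 72 s allowed.

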